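# Set the stirrer, then gather the stir bars in the tray's yellow corner

### The arm

A 6-joint arm with a two-finger parallel gripper is mounted at the origin on the work surface. World frame = base frame: x ahead of the robot, y to its left, z up, the work surface at z = 0. Lengths are in mm, angles in rad, forces in N, time in s.
With the tool pointing down it reaches from about 300 to 950 mm from the base axis. Payload 3.1 kg.
Tool frame: the origin (TCP) lies at the very end of the fingers, on their centre line; the grasp point (between the pads) lies 19 mm behind it; z points along the fingers, y is the direction in which the jaws open and shut (so a half turn about z gives the same grasp; the last joint's range is limited). The gripper opens to 85 mm and grips with 20 to 120 N. Pads are 22 mm wide; open, the fingers measure 114 mm over their backs; the gripper's body (76 mm by 85 mm) begins 54 mm behind the grasp point. The pads swing forward as they close: fully open they stand 13 mm farther back than shut.
Start: joints at [1.114, 0.308, 1.634, -0, 1.2, -0.07], TCP at [235.792, 578.821, 231.272] pointing down, gripper open.
Joint ranges: [-3.06, 3.06], [-0.79, 1.96], [0.05, 2.63], [-1.19, 4.34], [0.05, 2.64], [-2.94, 2.94]. Speed limits (rad/s): [2.79, 2.79, 3.14, 3.14, 3.14, 3.14].

### API

Orientations are given as a unit quaternion [x, y, z, w].
In Python, from cell import env gives the robot as it stands. Calls block until the motion is done:
- env.move_ptp(position, orientation): joint-space move of the TCP to a pose.
- env.move_linear(position, frame=None, feed=150): straight line of the TCP; frame=None keeps the orientation; feed is the mean speed in mm/s.
- env.goto_joints(angles): joint-space move.
- env.command_gripper(opening): finger opening in mm; the grip force is fixed at half the most; returns when the fingers have stopped.
- env.sleep(seconds).
- env.inverse_kinematics(position, orientation): joint angles nearest the present ones, or None.
- env.get_obs(): the state.
- env.read_camera(name): name is "scene" or "top" or "wrist"; returns a dict with "image" (420x560x3 uint8, blue, green, red), "camera_matrix" (3x3 intrinsics, pixels), "pose" (4x4, takes a point from camera to world coordinates); the wrist camera has in their place "T_tool_cam" (4x4, takes a point from camera to tool coordinates, whose origin is the TCP and whose axes are the flange's). Camera axes: x right, y up, looking along -z (the intrinsics and any distortion apply to the point x, -y, -z); pixel columns grow to the right and rows downward; lengths in mm; the calibration is good to about 2 mm. A picture is of the moment at which its call begins: read the wrist's pose just before it. There is no depth.
A pose or a line that the arm cannot do raises env.IKError and nothing moves.
- env.job_done(): hands the job in, once; it reports no verdict.
Trained networks look in the newest picture that a camera, given by its name, has taken for a name from the list of things; names that differ only in an ending like _2 or _b are one class to them, and where a whole thing is asked for, a point or a joint stands for the part that bears it (a point fixed in the world has none). Each returns a list of dicts, best first, with "p" (0 to 1); they miss things now and then, are a little off and sometimes report something else, mostly with a low value. They report only what shows in the picture. A call takes as long as a camera call. They do not tell look-alikes from the thing itself.
- env.look_for(query, camera): "bbox" ([left, top, right, bottom] in pixels, round what is visible of it).
The state is a dict: "time": time; "q": joint angles; "dq": joint speeds; "effort": joint torques, N m; "ee_pos": TCP position; "tool_rot": TCP orientation; "force": force on the tool from outside, world axes, zero at the start; "moment": the same for the moment, N m; "width": finger opening in mm.
Only numpy, scipy, OpenCV 4.12 (cv2) and the standard library are available. Lean on these libraries where they do the work, as an engineer would, in place of code of your own. Each camera call takes 0.05 s, during which the arm holds its last target.

### The job

Get a stirring run ready: first turn the stirrer's speed knob until its white pointer points at the green mark on the dial. Then pick up the blue tray of stir bars and tip it towards its yellow corner until all four bars have slid onto the yellow part of the floor, and finish while holding the tray there, still, tilted by about 30 degrees with both sides sloping down to the yellow corner, its lowest point well clear of the bench (5 cm or more), so that a colleague can take a bar out. Spill nothing and leave everything else standing where it is.

Things in the scene. Friction and masses are not known exactly. Their poses are not given: they have to be found in the camera images.
- stirrer: grey magnetic stirrer with hotplate, fixed. Origin on the bench straight under the knob's axis; its x axis points from the knob to the hotplate. A low front deck (135 mm in x, 170 mm wide, top 50 mm above the bench) carries the black dial; from 75 mm behind the knob's axis the casing is 80 mm high, with an aluminium plate to 92 mm, and ends 235 mm behind the axis
- speed_knob (a joint): speed knob, vertical axis, angle in rad, 0 to 4.7, growing clockwise seen from above; light friction (0.03 N m), stays where it is left. Its white stripe and nib point from the axis to one side. It starts anticlockwise of the set mark, by 0.4 to 1.5 rad
- knob_grip (a point): point on the knob's axis, at the height to grip (26 mm above the dial). The knob is a blue disc 48 mm across and 8 mm high with an upright grip bar on it, 44 mm long, 14 mm thick, its top 38 mm above the dial. This frame turns with the knob: x runs along the bar towards the white pointer, z up
- knob_pointer (a point): tip of the knob's white pointer, 30 mm from the axis, just above the dial
- set_mark: green set mark, a flat tab on the rim of the dial, look only. Origin on the bench under the knob's axis, x axis points from the axis to the mark, z up. The pointer is set when its x axis and this one agree
- mark_tip (a point): inner tip of the green mark, 34 mm from the knob's axis
- tray_handle (a point): centre of the tray's handle bar: black, 140 mm long (along y), 14 mm thick (x), 16 mm high (z), its centre 108 mm above the tray's underside; steel uprights at both ends (y = +-67 mm), open below it down to the tray's floor. x, y, z are the tray's own axes
- tray_floor (a point): the blue stir-bar tray, loose, 0.25 kg, 170 (x) by 130 (y) by 45 mm high, walls and floor 4 mm: this point is the centre of its inner floor, 4 mm above the underside and under the handle; axes x, y, z of the tray, z up. The yellow corner is the one at +x, +y: its floor is yellow over a square of 75 mm, from x = 6 to 81 mm and y = -14 to 61 mm of this frame,, and so is the rim there
- tray_corner (a point): outer foot of the tray's yellow corner, at x = 85 mm, y = 65 mm from the tray's centre, on the underside
- bar0: white octagonal stir bar, 28 mm long (its x axis), 11 mm thick, 12 g, slippery in the smooth tray (friction 0.12 to 0.18); origin at its centre; lies loose in the tray
- bar1: red octagonal stir bar, 28 mm long (its x axis), 11 mm thick, 12 g, slippery in the smooth tray (friction 0.12 to 0.18); origin at its centre; lies loose in the tray
- bar2: white octagonal stir bar, 28 mm long (its x axis), 11 mm thick, 12 g, slippery in the smooth tray (friction 0.12 to 0.18); origin at its centre; lies loose in the tray
- bar3: green octagonal stir bar, 28 mm long (its x axis), 11 mm thick, 12 g, slippery in the smooth tray (friction 0.12 to 0.18); origin at its centre; lies loose in the tray
- beaker: bystander: small glass beaker, 60 mm across, 70 mm high; origin at the centre of its underside
- retriever: bystander: stir-bar retriever, white square rod 175 mm long with a red end, lying flat; origin at the centre of its underside
- amber_bottle: bystander: amber bottle, 160 mm high; origin at the centre of its underside
- reagent_a: bystander: clear jar with blue cap and yellow label, 140 mm high; origin at the centre of its underside
- reagent_b: bystander: another such jar with blue cap; origin at the centre of its underside
- flask: bystander: conical glass flask, 80 mm across, 108 mm high; origin at the centre of its underside
- dish: bystander: white porcelain dish, 90 mm across, 30 mm high; origin at the centre of its underside
- tray: the same blue tray, origin at the centre of its underside, axes as above
Things that resemble listed ones, but are neither listed nor needed, are in the scene too. Leave any red look-alike of the tray alone.

How it is judged (in metres and radians):
On the way:
1. the knob's white pointer points at the green mark (within 8 degrees) and stands still (angle between the x axis of knob_grip and the x axis of set_mark, either way round below 0.14 rad and horizontal distance between knob_pointer and mark_tip below 0.02 m and velocity of joint speed_knob between -0.1 and 0.1 rad/s), for 0.3 s.
At the end, for the whole second after the job is handed in: Pointer within 8 degrees of the mark; tray held by the gripper alone, still, its yellow corner 30 mm or more above the bench, tilted 17 to 54 degrees with both its axes dipping 8 degrees or more to that corner; all four bar centres at rest on the yellow floor (to 2 mm) (all of step 1 and x of bar0 in the frame of tray_floor between 0.004 and 0.085 m and y of bar0 in the frame of tray_floor between -0.016 and 0.065 m and z of bar0 in the frame of tray_floor between 0 and 0.041 m and linear speed of each of bar0, bar1, bar2, bar3, tray below 0.03 m/s and x of bar1 in the frame of tray_floor between 0.004 and 0.085 m and y of bar1 in the frame of tray_floor between -0.016 and 0.065 m and z of bar1 in the frame of tray_floor between 0 and 0.041 m and x of bar2 in the frame of tray_floor between 0.004 and 0.085 m and y of bar2 in the frame of tray_floor between -0.016 and 0.065 m and z of bar2 in the frame of tray_floor between 0 and 0.041 m and x of bar3 in the frame of tray_floor between 0.004 and 0.085 m and y of bar3 in the frame of tray_floor between -0.016 and 0.065 m and z of bar3 in the frame of tray_floor between 0 and 0.041 m and angle between tray_floor's own z axis and vertical between 0.3 and 0.95 rad and angle between tray_floor's own x axis and vertical above 1.711 rad and angle between tray_floor's own y axis and vertical above 1.711 rad and height (world z) of tray_corner above 0.03 m and contact force between the fingers and tray above 2 N and contact force between tray and stirrer below 0.3 N); the arm keeps its last pose, push and grip.
It fails at once if a bystander is knocked or moved by more than 30 mm (distance of any of beaker, retriever, amber_bottle, reagent_a, reagent_b, flask, dish from where it was at the start of the episode above 0.03 m).
It fails at once if a bystander is tipped over (angle between any of beaker, retriever, amber_bottle, reagent_a, reagent_b, flask, dish's own z axis and vertical above 0.5 rad).
It fails at once if a stir bar is spilled onto the bench (distance between any of bar0, bar1, bar2, bar3 and tray_floor above 0.125 m).
It also fails if it takes over 64 s, if anything falls off the work surface, if the arm or the gripper's body presses on something with over 40 N, if the wrist force passes 120 N, or if a joint passes its speed limit or range.

## Working session

There is one attempt and no reset: what is moved stays moved. The work goes in short steps, each a Python script; the robot and the scene stay as the last script left them, time stands still between calls to the robot, and variables do not carry over. Pictures are saved under pics/ and viewed, and the job is handed in when it is done.

```bash
ls; mkdir -p pics
python3 - <<'E'
from cell import env
import cv2,json
for c in ("scene","top","wrist"):
    r=env.read_camera(c); cv2.imwrite(f"pics/{c}0.png",r["image"])
    print(c,r["camera_matrix"].tolist()); print(r.get("pose",r.get("T_tool_cam")).round(4).tolist()); print([k for k in r])
o=env.get_obs(); print(o)
E
```

```text
pics
scene [[501.4198932169228, 0.0, 277.85112734900065], [0.0, 501.4198932169228, 211.9478723387593], [0.0, 0.0, 1.0]]
[[-0.8334, -0.3619, 0.4177, 1109.2824], [0.5526, -0.564, 0.6136, 856.4864], [0.0135, 0.7422, 0.67, 1043.1473], [0.0, 0.0, 0.0, 1.0]]
['image', 'camera_matrix', 'pose']
top [[541.2450586841804, 0.0, 269.7314163881385], [0.0, 541.2450586841804, 211.02034495132833], [0.0, 0.0, 1.0]]
[[0.0091, 0.9878, -0.1556, 191.1751], [-0.9999, 0.0103, 0.0068, -5.4531], [0.0083, 0.1556, 0.9878, 1980.7855], [0.0, 0.0, 0.0, 1.0]]
['image', 'camera_matrix', 'pose']
wrist [[329.393367100138, 0.0, 278.52159567127563], [0.0, 329.393367100138, 208.2773116239235], [0.0, 0.0, 1.0]]
[[0.0002, 0.9568, 0.2908, 74.1968], [1.0, -0.0001, -0.0006, 0.3784], [-0.0005, 0.2908, -0.9568, -141.9133], [0.0, 0.0, 0.0, 1.0]]
['image', 'camera_matrix', 'T_tool_cam']
{'time': 0.15, 'q': array([ 1.11424725e+00,  3.08809762e-01,  1.63490127e+00,  1.58084333e-05,
        1.19970960e+00, -6.97058576e-02]), 'dq': array([-0.00152788, -0.00079407, -0.00328558,  0.00036807, -0.00098615,
        0.00113906]), 'effort': array([ 4.26944516e-04, -4.15803874e+01, -2.77148241e+01, -1.42026288e-04,
        6.10053685e-03, -7.33251198e-06]), 'ee_pos': array([235.52766158, 578.21825162, 230.3045384 ]), 'tool_rot': array([ 1.92220557e-01,  9.81351324e-01, -8.80619553e-04, -2.44841310e-04]), 'force': array([ 0.98543434,  0.42361365, -2.12951025]), 'moment': array([ 0.01298161,  0.02807071, -0.0368665 ]), 'width': 85.4164679600468}
```

View pics/scene0.png

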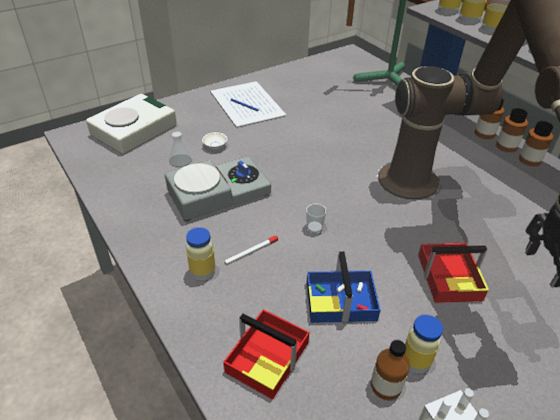

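View pics/top0.png

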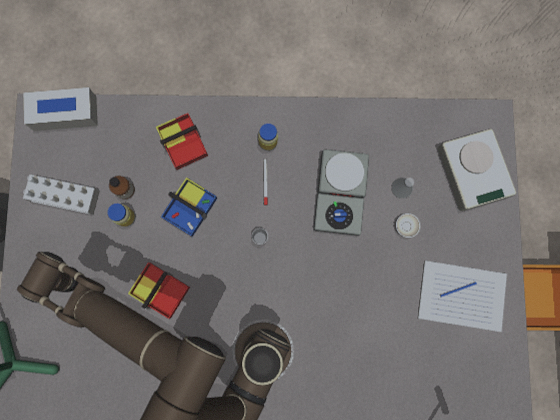

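View pics/wrist0.png

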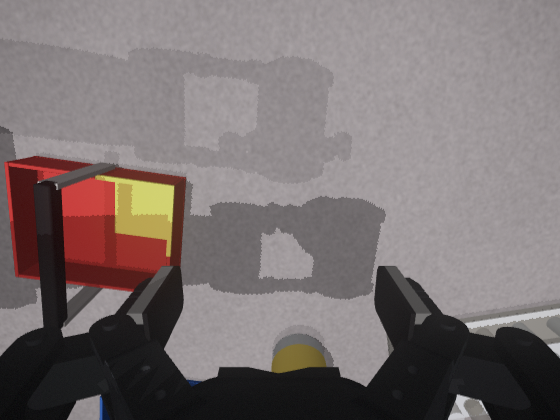

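```bash
cat > h.py <<'E'
from cell import env
import numpy as np, cv2
from scipy.spatial.transform import Rotation as R
def ray(K,T,uv):
    d=np.array([(uv[0]-K[0,2])/K[0,0],-(uv[1]-K[1,2])/K[1,1],-1.0])
    return T[:3,3],T[:3,:3]@d
def px2w(K,T,uv,z):
    o,d=ray(K,T,uv); s=(z-o[2])/d[2]; return o+s*d
def w2px(K,T,p):
    c=np.linalg.inv(T)@np.append(p,1); return np.array([K[0,0]*c[0]/-c[2]+K[0,2],K[1,1]*-c[1]/-c[2]+K[1,2]])
def cam(name,fn=None):
    o=env.get_obs(); r=env.read_camera(name)
    if name=="wrist":
        T=np.eye(4);T[:3,:3]=R.from_quat(o["tool_rot"]).as_matrix();T[:3,3]=o["ee_pos"];T=T@r["T_tool_cam"]
    else: T=r["pose"]
    if fn: cv2.imwrite("pics/"+fn,r["image"]); np.savez("pics/"+fn[:-4]+".npz",K=r["camera_matrix"],T=T)
    return r["image"],r["camera_matrix"],T
def crop(img,box,k,fn):
    a,b,c,d=box; cv2.imwrite("pics/"+fn,cv2.resize(img[b:d,a:c],None,fx=k,fy=k,interpolation=cv2.INTER_CUBIC))
def load(fn):
    z=np.load("pics/"+fn[:-4]+".npz"); return cv2.imread("pics/"+fn),z["K"],z["T"]
def down(yaw):  # tool z down, tool y axis (jaw) at angle yaw from world x
    y=np.array([np.cos(yaw),np.sin(yaw),0]); z=np.array([0,0,-1.]); x=np.cross(y,z)
    return R.from_matrix(np.c_[x,y,z]).as_quat()
E
python3 - <<'E'
from h import *
img,K,T=cam("top","top1.png")
crop(img,(140,160,260,250),6,"tray_crop.png")
crop(img,(300,140,430,250),6,"stir_crop.png")
for n,uv,z in [("knob",(339,216),76),("tray handle",(190,205),108),("bottle",(121,187),100),("regA",(120,213),140),("regB",(268,131),140),("beaker",(260,236),50),("retr",(265,182),10),("flask",(404,186),60),("dish",(407,225),20),("red1",(182,140),20),("red2",(161,290),20)]:
    print(n,px2w(K,T,uv,z).round())
for n in ("speed_knob","knob_grip","tray_handle","tray","bar0","bar1","bar3","retriever"):
    print(n,[(np.round(d["bbox"]).tolist(),round(d["p"],2)) for d in env.look_for(n,"top")])
E
```

```text
knob [ 476. -265.   76.]
tray handle [505. 261. 108.]
bottle [568. 508. 100.]
regA [469. 496. 140.]
regB [767.  -9. 140.]
beaker [404.  15.  50.]
retr [611.  -0.  10.]
flask [ 591. -505.   60.]
dish [ 454. -522.   20.]
red1 [766. 312.  20.]
red2 [210. 368.  20.]
speed_knob [([334.0, 208.0, 347.0, 224.0], 0.61)]
knob_grip [([335.0, 208.0, 345.0, 221.0], 0.47)]
tray_handle [([129.0, 264.0, 189.0, 320.0], 0.87), ([163.0, 177.0, 214.0, 236.0], 0.56), ([162.0, 111.0, 207.0, 169.0], 0.56)]
tray [([129.0, 265.0, 191.0, 321.0], 0.8), ([162.0, 181.0, 215.0, 238.0], 0.73), ([160.0, 112.0, 205.0, 171.0], 0.61)]
bar0 []
bar1 []
bar3 []
retriever [([265.0, 158.0, 267.0, 206.0], 0.55), ([160.0, 180.0, 217.0, 235.0], 0.29)]
```

View pics/tray_crop.png

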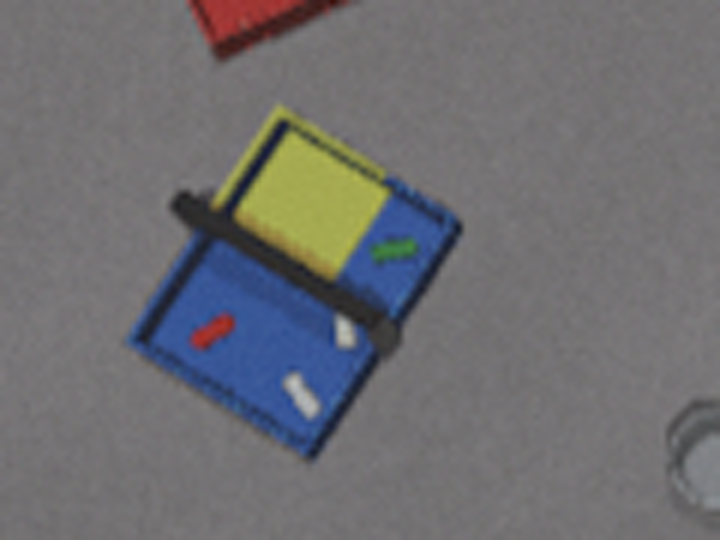

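View pics/stir_crop.png

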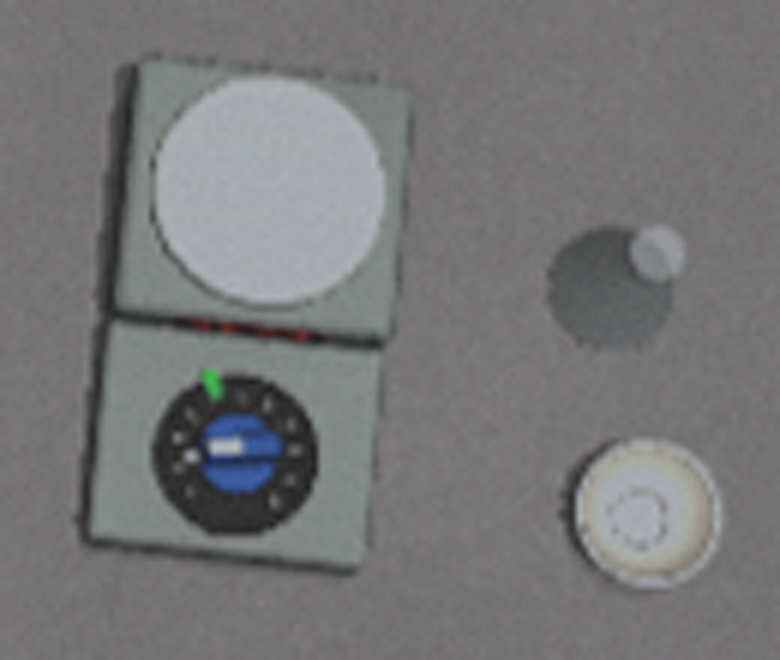

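The picture shows three trays: blue with yellow at top pixels (190,207), and two red ones at (182,140) and (160,290). Only the middle one is blue, with four bars in it, and the enlarged crop confirms this. The knob is at (339,216), its white pointer facing left and the green mark up-left. Next I look at the knob with the wrist camera.

Run:
```python
from h import *
for yaw in (0,np.pi):
  for dy in (0,-0.6,-1.2):
    for z in (190,64):
      q=env.inverse_kinematics([476,-265,z],down(yaw+dy)); print(round(yaw,2),dy,z,None if q is None else np.round(q,2))
```

```text
0 0 190 [-0.59  0.2   1.86 -0.    1.08 -0.59]
0 0 64 [-0.59  0.38  1.93 -0.    0.83 -0.59]
0 -0.6 190 [-0.59  0.2   1.86 -0.    1.08  0.01]
0 -0.6 64 [-0.59  0.38  1.93 -0.    0.83  0.01]
0 -1.2 190 [-0.59  0.2   1.86 -0.    1.08  0.61]
0 -1.2 64 [-0.59  0.38  1.93 -0.    0.83  0.61]
3.14 0 190 [-0.59  0.2   1.86 -0.    1.08  2.55]
3.14 0 64 [-0.59  0.38  1.93 -0.    0.83  2.55]
3.14 -0.6 190 None
3.14 -0.6 64 None
3.14 -1.2 190 [-0.59  0.2   1.86 -0.    1.08 -2.53]
3.14 -1.2 64 [-0.59  0.38  1.93 -0.    0.83 -2.53]
```

Run:
```python
from h import *
env.move_ptp([476,-265,230],down(-0.5))
env.move_linear([476,-265,195])
img,K,T=cam("wrist","w_knob.png")
print(env.get_obs()["ee_pos"],env.get_obs()["time"],w2px(K,T,[476,-265,90]))
for n in ("knob_grip","knob_pointer","mark_tip"):
    print(n,[(np.round(d["bbox"]).tolist(),round(d["p"],2)) for d in env.look_for(n,"wrist")])
```

```text
[ 476.32824941 -264.86493716  195.26599328] 4.1083 [279.77768521 208.61323903]
knob_grip [([260.0, 168.0, 313.0, 236.0], 0.85), ([314.0, 151.0, 337.0, 175.0], 0.62)]
knob_pointer [([261.0, 166.0, 318.0, 235.0], 0.76)]
mark_tip [([314.0, 151.0, 334.0, 173.0], 0.7), ([440.0, 287.0, 514.0, 334.0], 0.21)]
```

View pics/w_knob.png

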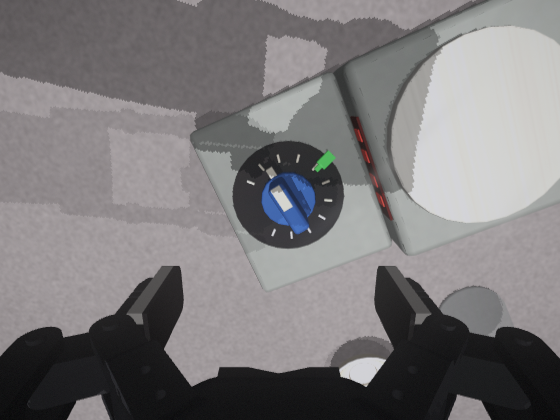

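Run:
```python
from h import *
img,K,T=load("w_knob.png")
crop(img,(220,130,360,260),5,"w_knob_c.png")
hsv=cv2.cvtColor(img,cv2.COLOR_BGR2HSV)
roi=np.zeros(img.shape[:2],np.uint8); roi[130:262,222:360]=1
dark=((hsv[...,2]<60)&(roi>0)).astype(np.uint8)
blue=((hsv[...,0]>100)&(hsv[...,0]<130)&(hsv[...,1]>120)&(roi>0)).astype(np.uint8)
green=((hsv[...,0]>45)&(hsv[...,0]<75)&(hsv[...,1]>120)&(roi>0)).astype(np.uint8)
for n,m,z in (("dark",cv2.morphologyEx(dark,cv2.MORPH_OPEN,np.ones((3,3))),51),("blue",blue,60)):
    c=max(cv2.findContours(m,0,1)[0],key=cv2.contourArea); h=cv2.convexHull(c)
    w=np.array([px2w(K,T,p[0],z)[:2] for p in h]); 
    (cx,cy),r=cv2.minEnclosingCircle(w.astype(np.float32)); e=cv2.fitEllipse(w.astype(np.float32))
    print(n,cx,cy,r,e)
ys,xs=np.nonzero(green); print("green c",xs.mean(),ys.mean(),px2w(K,T,(xs.mean(),ys.mean()),51))
```

```text
dark 481.93157958984375 -268.92230224609375 49.27210235595703 ((482.3299560546875, -263.62994384765625), (86.12833404541016, 98.10839080810547), 89.11988830566406)
blue 481.4253234863281 -273.522216796875 28.423124313354492 ((481.5336608886719, -272.3101806640625), (45.86664581298828, 56.93178176879883), 171.92385864257812)
green c 324.4056603773585 161.0 [ 524.90624416 -256.04724103   51.        ]
```

View pics/w_knob_c.png

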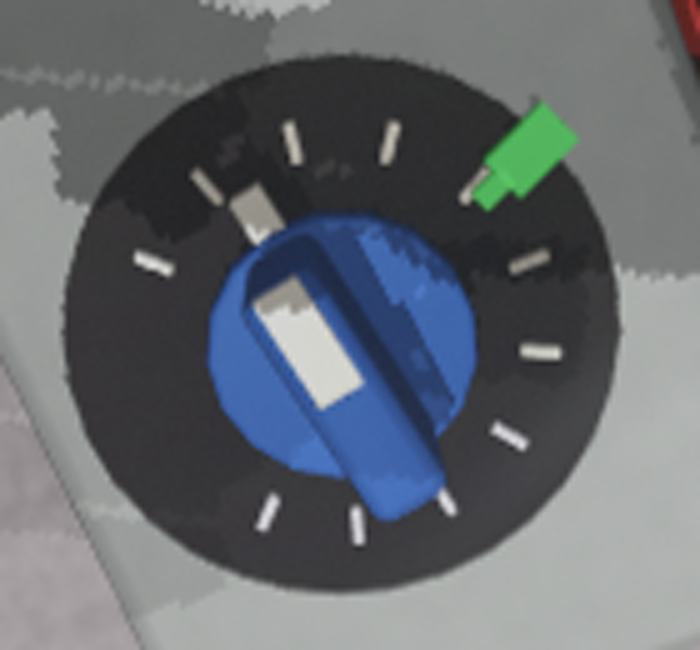

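Run:
```python
from h import *
from scipy.optimize import least_squares
img,K,T=load("w_knob.png")
f=lambda p,z: px2w(K,T,(220+(p[0]-2)/5,130+(p[1]-2)/5),z)[:2]
rim=np.array([f(p,51) for p in [(63,310),(618,340),(345,55),(345,592),(540,515),(140,510)]])
disc=np.array([f(p,58) for p in [(209,345),(476,350),(345,213),(320,476),(230,420)]])
for n,w in(("rim",rim),("disc",disc)):
    s=least_squares(lambda c:np.hypot(*(w-c[:2]).T)-c[2],[480,-268,40]); print(n,s.x,s.fun.round(1))
c=s.x[:2]
tip=f((246,195),52); g=f((482,201),51); g2=f((560,120),51)
b0=f((283,295),88); b1=f((342,398),88);be0=f((290,265),88);be1=f((412,500),88)
a=lambda v:np.arctan2(v[1],v[0])
print("tip",tip,np.hypot(*(tip-c)),a(tip-c)); print("mark",g,np.hypot(*(g-c)),a(g-c),a(g2-c),a(g2-g))
print("stripe",a(b0-b1),b0,b1,be0,be1,(be0+be1)/2,a(be0-be1),np.hypot(*(be0-be1)))
```

```text
rim [ 481.87028268 -269.448174     49.78346719] [ 0.2 -0.3 -0.  -0.3  0.5 -0.1]
disc [ 481.74999336 -269.58436371   23.70930729] [-0.4 -0.3  0.3  0.3  0.1]
tip [ 479.45466934 -238.66298943] 31.0064493213687 1.6448914156590588
mark [ 515.04793196 -259.44719587] 34.80682240932702 0.2955236394020189 0.30702137231452775 0.3279270853616934
stripe 1.579158990828317 [ 481.01148356 -249.99123111] [ 481.17094467 -269.05900507] [ 484.235314   -246.34926345] [ 482.96821032 -289.55469242] [ 483.60176216 -267.95197793] 1.5414773125334866 43.22400542007736
```

Run:
```python
from h import *
c=[482,-269.5]
env.command_gripper(50)
env.move_ptp(c+[140],down(0.03))
env.move_linear(c+[66],feed=100)
o=env.get_obs(); print(o["ee_pos"],o["force"])
env.command_gripper(5)
o=env.get_obs(); print(o["width"],o["force"],o["moment"],o["time"])
for y in (-0.4,-0.85,-1.268):
    env.move_ptp(c+[66],down(y)); o=env.get_obs(); print(y,o["ee_pos"],o["q"][5],o["force"].round(1),o["moment"].round(3))
env.sleep(0.3)
img,K,T=cam("wrist","w_k2.png")
print(env.get_obs()["time"])
```

```text
[ 482.57960425 -269.85563597   66.54474219] [ 0.37141507 -0.228298   -0.03960127]
12.872339603990607 [-3.62137957  0.76674001  5.76542654] [-0.0141571   0.54330192  0.05040793] 6.5833
-0.4 [ 481.56040853 -269.73301374   66.93016923] -0.18973572140509565 [-3.3  0.4  5.2] [ 0.045  0.559 -0.015]
-0.85 [ 481.63005389 -269.81363248   66.91142581] 0.260252438395541 [-2.5  0.8  4.7] [-0.001  0.537 -0.043]
-1.268 [ 481.67586796 -269.88868631   66.94186056] 0.6782747883542607 [-3.3 -0.3  4.7] [-0.072  0.566 -0.065]
8.4167
```

View pics/w_k2.png

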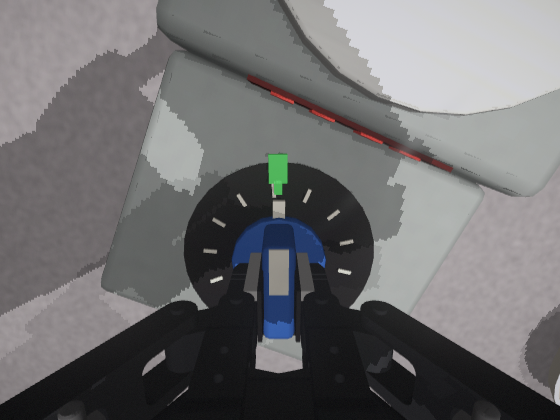

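Run:
```python
from h import *
env.command_gripper(50)
env.move_linear([482,-269.5,195],feed=150)
img,K,T=cam("wrist","w_k3.png"); crop(img,(180,100,380,260),4,"w_k3_c.png")
env.move_ptp([505,261,230],down(-0.57))
img,K,T=cam("wrist","w_t1.png")
o=env.get_obs(); print(o["time"],o["q"].round(2),o["ee_pos"])
```

```text
11.8917 [ 0.4   0.2   1.77 -0.    1.17  0.97] [505.41854337 259.95984095 229.84867739]
```

View pics/w_k3_c.png

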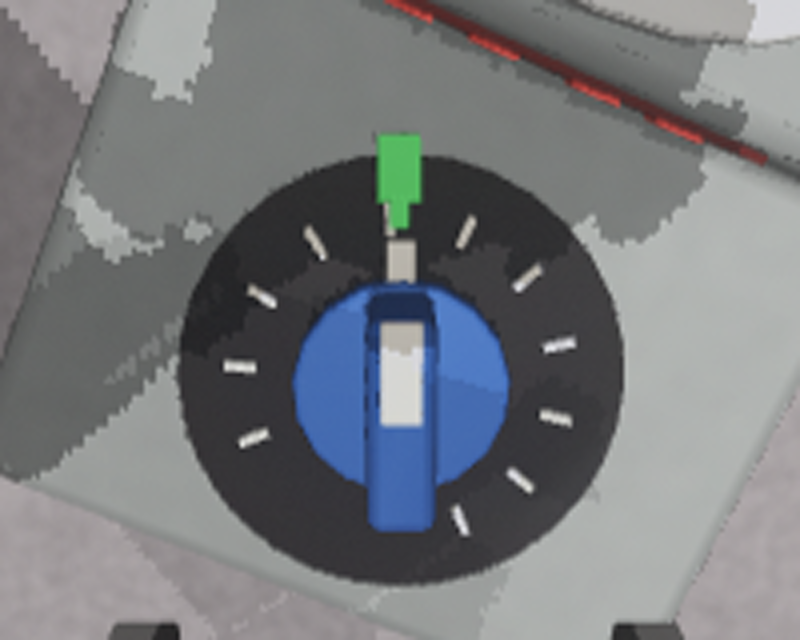

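View pics/w_t1.png

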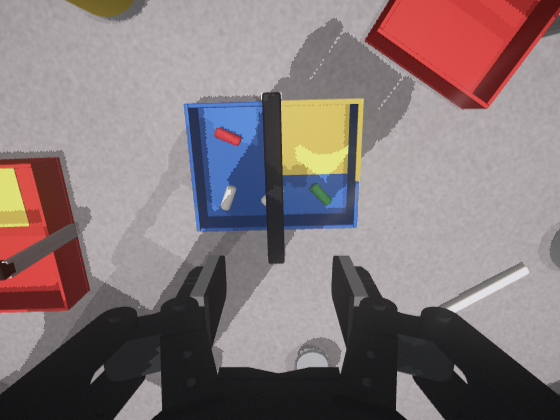

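The knob pointer lies on the mark (crop: pointer at (400,260), mark tip at (400,215)). The wrist picture shows the blue tray with its handle running from (272,95) to (276,262), and bars at (228,136), (229,198), (265,200) and (320,194). The red trays are left and top right.

Run:
```python
from h import *
img,K,T=load("w_t1.png")
crop(img,(180,80,380,270),4,"w_t1_c.png")
a=px2w(K,T,(272,94.5),116); b=px2w(K,T,(276.5,262),116)
print(a,b,(a+b)/2,np.linalg.norm(a-b),np.arctan2(*(a-b)[1::-1]))
# rim corners z=45
P=[px2w(K,T,p,45) for p in [(184,104),(363,98),(357,228),(197,231)]]
for p in P: print(p.round(1))
P=np.array(P); print("c",P.mean(0),np.linalg.norm(P[0]-P[1]),np.linalg.norm(P[1]-P[2]))
```

```text
[546.77373898 333.55244588 116.        ] [476.1749935  218.01045302 116.        ] [511.47436624 275.78144945 116.        ] 135.40360031361152 1.0223115183998546
[472.3 374.4  45. ]
[617.3 287.6  45. ]
[549.8 176.1  45. ]
[405.5 264.7  45. ]
c [511.197487   275.70493184  45.        ] 168.98237367730798 130.30403086498538
```

View pics/w_t1_c.png

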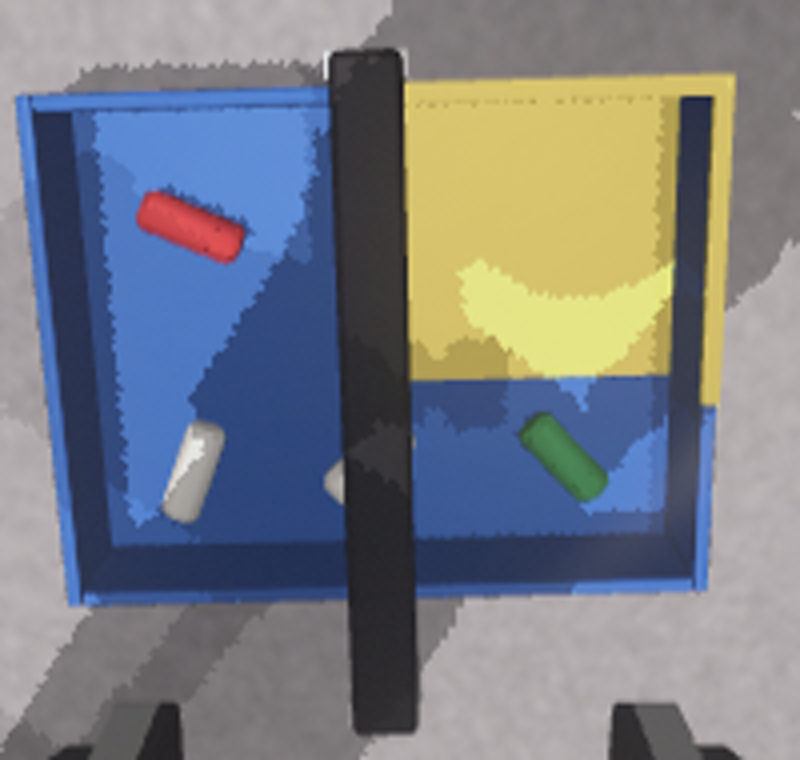

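```bash
cat >> h.py <<'E'
def tiltq(psi,th,az):
    """tray yaw psi, tilt th (rad) down toward tray azimuth az; tool quat with jaw along tray x"""
    d=psi+az; k=np.array([-np.sin(d),np.cos(d),0])
    return (R.from_rotvec(th*k)*R.from_quat(down(psi))).as_quat()
def tcp(grasp,q,off=19):  # grasp point -> tcp
    return np.asarray(grasp,float)+off*R.from_quat(q).apply([0,0,1])
E
python3 - <<'E'
from h import *
D=np.deg2rad
for pos in ([480,250,380],[450,100,380],[511,276,350],[450,50,350]):
  for psi in (-1.3,-0.9,-.547,-0.2,.3,0.8):
    s=[]
    for th,az in ((0,45),(30,45),(42,45),(30,20),(30,70)):
        q=tiltq(psi,D(th),D(az)); j=env.inverse_kinematics(tcp(pos,q),q); s.append(None if j is None else np.round(j,2).tolist())
    print(pos,psi,sum(x is not None for x in s)); 
    if psi==-.547: [print("   ",x) for x in s]
E
```

```text
[480, 250, 380] -1.3 5
[480, 250, 380] -0.9 5
[480, 250, 380] -0.547 5
    [0.4, 0.05, 1.67, -0.0, 1.42, 0.95]
    [0.36, 0.37, 1.37, 0.07, 1.92, 0.92]
    [0.36, 0.49, 1.28, 0.09, 2.1, 0.92]
    [0.27, 0.32, 1.44, 0.24, 1.85, 0.83]
    [0.46, 0.37, 1.37, -0.11, 1.91, 1.0]
[480, 250, 380] -0.2 5
[480, 250, 380] 0.3 5
[480, 250, 380] 0.8 5
[450, 100, 380] -1.3 5
[450, 100, 380] -0.9 5
[450, 100, 380] -0.547 5
    [0.12, -0.12, 1.84, -0.0, 1.42, 0.67]
    [0.15, 0.21, 1.57, -0.05, 1.88, 0.7]
    [0.16, 0.34, 1.49, -0.06, 2.05, 0.7]
    [0.05, 0.19, 1.59, 0.13, 1.86, 0.6]
    [0.26, 0.19, 1.6, -0.21, 1.83, 0.8]
[450, 100, 380] -0.2 5
[450, 100, 380] 0.3 5
[450, 100, 380] 0.8 5
[511, 276, 350] -1.3 5
[511, 276, 350] -0.9 5
[511, 276, 350] -0.547 5
    [0.42, 0.15, 1.63, -0.0, 1.37, 0.97]
    [0.38, 0.46, 1.3, 0.08, 1.9, 0.94]
    [0.37, 0.59, 1.19, 0.1, 2.09, 0.94]
    [0.3, 0.41, 1.37, 0.25, 1.82, 0.85]
    [0.47, 0.47, 1.3, -0.11, 1.89, 1.01]
[511, 276, 350] -0.2 5
[511, 276, 350] 0.3 5
[511, 276, 350] 0.8 5
[450, 50, 350] -1.3 5
[450, 50, 350] -0.9 5
[450, 50, 350] -0.547 5
    [0.01, -0.12, 1.9, -0.0, 1.36, 0.56]
    [0.07, 0.21, 1.63, -0.09, 1.81, 0.62]
    [0.08, 0.34, 1.55, -0.11, 1.98, 0.62]
    [-0.04, 0.21, 1.64, 0.08, 1.81, 0.51]
    [0.17, 0.18, 1.67, -0.25, 1.75, 0.73]
[450, 50, 350] -0.2 5
[450, 50, 350] 0.3 5
[450, 50, 350] 0.8 5
```

Run:
```python
from h import *
q=down(-.547); c=[511.3,275.7]
env.move_ptp(c+[150],q)
env.move_linear(c+[87],feed=80)
o=env.get_obs(); print(o["ee_pos"],o["force"].round(1))
env.command_gripper(5)
o=env.get_obs(); print(o["width"],o["force"].round(1),o["moment"].round(2),o["time"])
env.move_linear(c+[120],feed=60)
env.sleep(.2); o=env.get_obs(); print(o["width"],o["force"].round(1),o["time"])
cam("wrist","w_t2.png"); i,_,_=cam("scene","s2.png"); crop(i,(230,200,500,400),2.9,"s2c.png")
```

```text
[511.73309223 275.90492253  87.29363694] [-0.3  1.   0.4]
13.102769898848718 [-0.4 -0.5  2.9] [ 0.   -0.   -0.05] 13.675
13.132291465227702 [-0.5  0.7 -3.9] 14.575
```

View pics/w_t2.png

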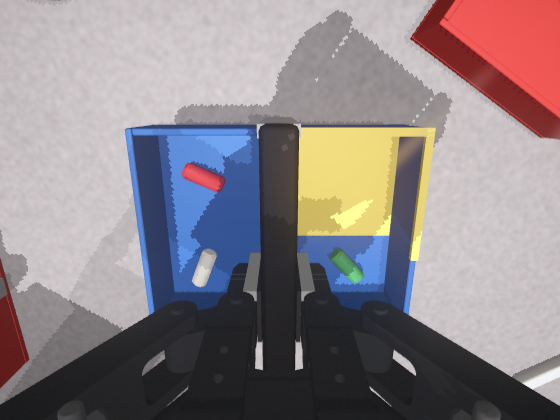

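View pics/s2c.png

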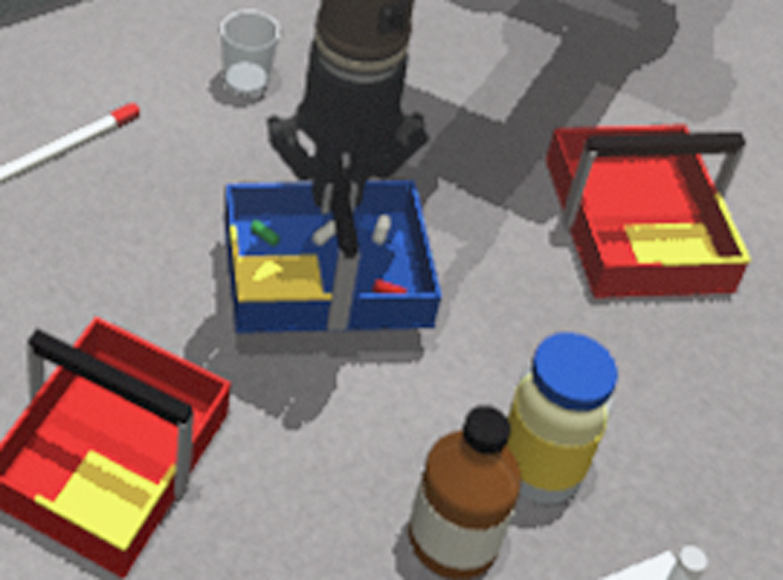

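The tray hangs level in the gripper with all four bars inside. Now I lift it and tip it in steps.

Run:
```python
from h import *
D=np.deg2rad
env.move_linear([500,270,330],feed=150)
g=np.array([500,270,350.])
for th in (10,20,30,36):
    q=tiltq(-.547,D(th),D(45)); env.move_linear(tcp(g,q),q,feed=30 if th<20 else 20)
    o=env.get_obs(); print(th,o["time"],o["width"],o["force"].round(1))
env.sleep(.6)
i,_,_=cam("wrist","w_t3.png"); i,_,_=cam("scene","s3.png"); crop(i,(230,150,500,350),2.9,"s3c.png")
i,_,_=cam("top","t3.png"); crop(i,(130,150,270,260),5.5,"t3c.png")
```

```text
10 16.55 13.051813994725155 [-0.5 -0.3 -3.3]
20 16.875 12.99153411851858 [-0.6  0.2 -1.9]
30 17.2 13.262786237485294 [-0.3  0.7 -3.4]
36 17.4583 13.15114228513546 [-0.2  0.  -2.8]
```

View pics/w_t3.png

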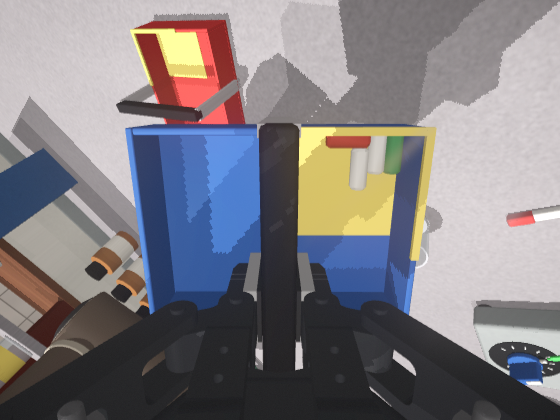

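View pics/s3c.png

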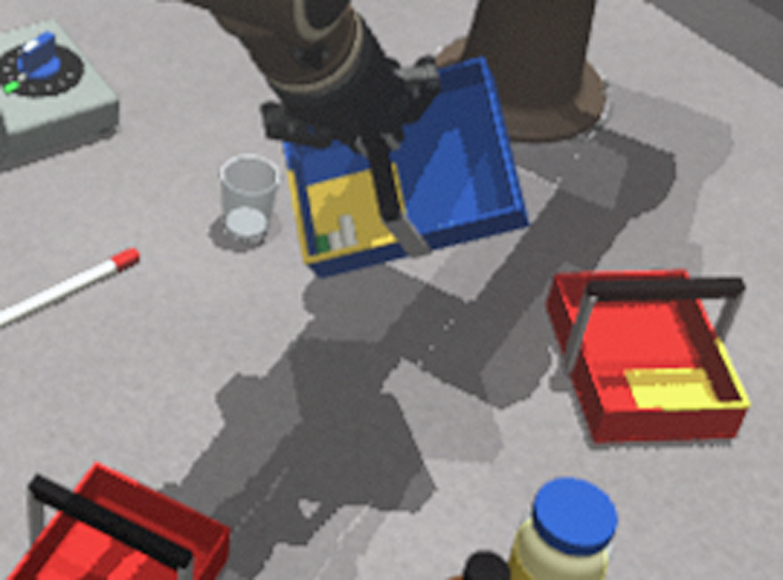

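View pics/t3c.png

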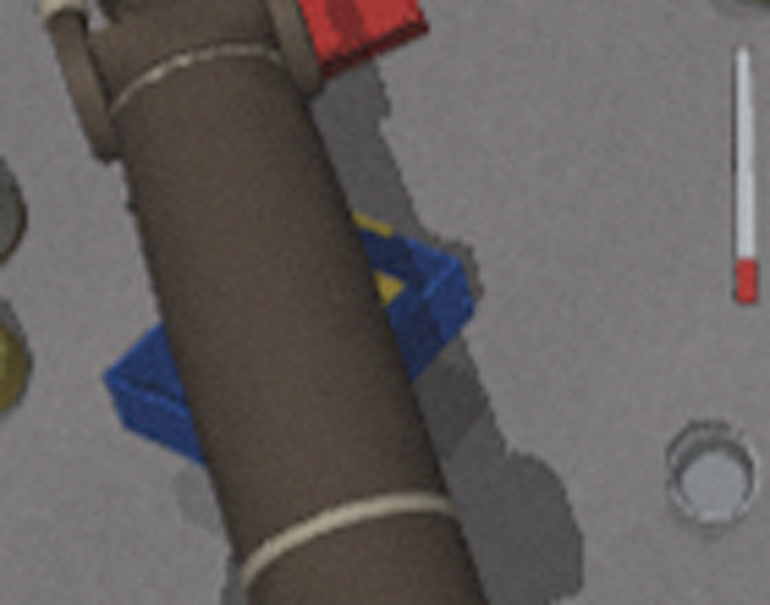

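All four bars are on the yellow floor: wrist pixels red (348,142), white (377,153) and (358,168), green (393,155). The tray has not moved in the grip, since its rim is at the same pixels as before. I ease back to 30° and check.

Run:
```python
from h import *
D=np.deg2rad
g=np.array([500,270,350.]); q=tiltq(-.547,D(30),D(45)); env.move_linear(tcp(g,q),q,feed=20); env.sleep(1)
i,K,T=cam("wrist","w_t4.png"); o=env.get_obs()
Rt=R.from_quat(o["tool_rot"])*R.from_quat([1,0,0,0])  # placeholder
M=R.from_quat(o["tool_rot"]).as_matrix(); tx=M[:,1]; tz=-M[:,2]; ty=np.cross(tz,tx)
Fc=o["ee_pos"]+M[:,2]*(87-4)   # TCP was 87 above the underside at the grasp, floor 4
print("tilt",np.degrees(np.arccos(tz[2])),"dips",np.degrees(np.arcsin(-tx[2])),np.degrees(np.arcsin(-ty[2])),"corner z",(Fc-4*tz+85*tx+65*ty)[2])
def onfloor(uv,h):
    p,d=ray(K,T,uv); s=((Fc+h*tz-p)@tz)/(d@tz); w=p+s*d-Fc; return round(w@tx,1),round(w@ty,1)
for n,uv in (("red",(348,142)),("w",(377,153)),("w2",(358,168)),("g",(393,155)),("yel corner of floor",(298,236))): print(n,onfloor(uv,6 if len(n)<5 else 0))
print(o["time"],o["width"],o["force"].round(1),np.abs(o["dq"]).max())
crop(i,(250,110,450,260),4,"w_t4c.png")
i,_,_=cam("scene","s4.png")
```

```text
tilt 29.994618482819817 dips 20.700515271291138 20.702060645230002 corner z 205.20883509498918
red (np.float64(45.7), np.float64(53.6))
w (np.float64(65.3), np.float64(46.5))
w2 (np.float64(53.5), np.float64(36.5))
g (np.float64(76.0), np.float64(45.2))
yel corner of floor (np.float64(14.5), np.float64(-14.9))
19.5167 13.139481601848997 [ 0.3  0.1 -3.3] 0.0015876924515061932
```

View pics/w_t4c.png

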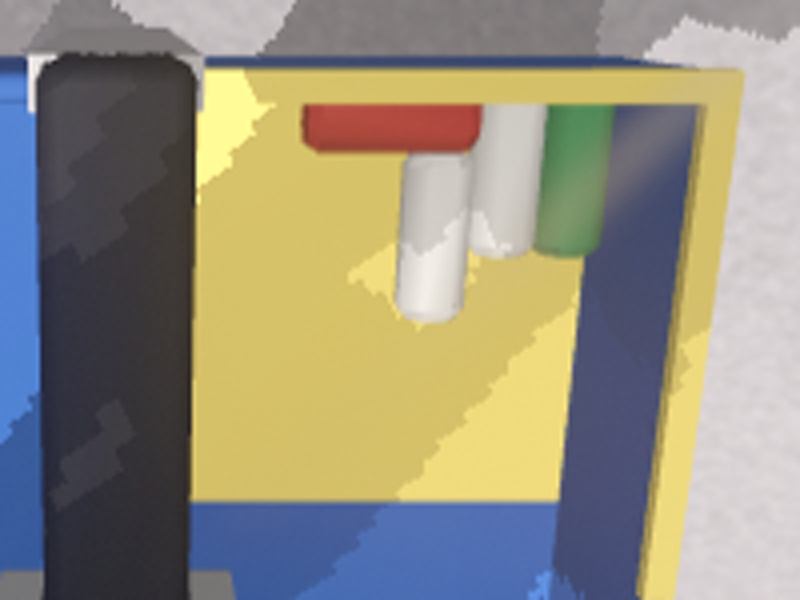

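View pics/s4.png

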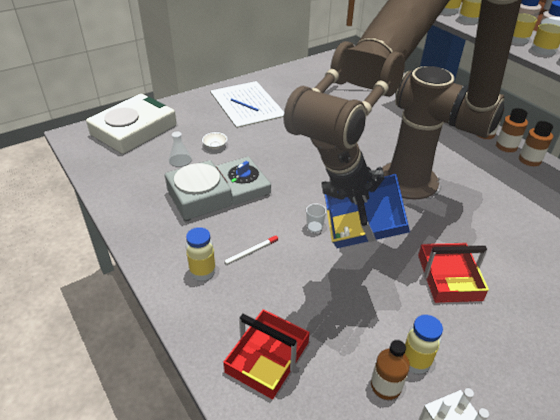

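```bash
python3 -c "
from h import *
print(env.job_done())"
```

```text
the job is handed in; nothing more can be done
None
```

I did both parts and handed the job in at about 19.5 s. `job_done` reports no verdict.

- **Knob:** I turned it about 1.3 rad clockwise. After letting go, the wrist picture showed the white pointer lined up with the green mark. I checked the knob up close only then, and nothing touched it afterwards.
- **Tray:** I lifted the blue tray by its handle and tipped it to 36° towards the yellow corner. All four bars slid there in one go, and I eased back to 30° to hold it still.
- **Last checks before handing in:**
  - **Tilt:** it was 30.0°, with both sides dipping 20.7° to the yellow corner.
  - **Height:** the yellow corner, the lowest point, was about 205 mm above the bench.
  - **Bars:** their centres were at about x 46–76 mm and y 36–54 mm on the tray floor, well inside the yellow square.
  - **Grip:** the fingers were steady on the handle (13.1 mm apart), with no visible slip.
  - **Surroundings:** the red trays and the bystanders looked unmoved in the scene picture.

No check failed or disagreed with another.

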